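# Click the served wheel up to the ordered wheel

### The arm

A 7-joint arm with a two-finger parallel gripper is mounted at the origin on a cart in front of the work surface, level with it; the furniture and walls round the work are solid. World frame = base frame: x ahead of the robot, y to its left, z up, the work surface at z = 0. Lengths are in mm, angles in rad, forces in N, time in s.
With the tool pointing down it reaches from about 400 to 875 mm from the base axis. Payload 4.4 kg.
Tool frame: the origin (TCP) lies midway between the tips of the shut fingers; the grasp point (between the pads) lies 19 mm behind it; z points along the fingers, y is the line along which they close (so a half turn about z gives the same grasp; the last joint's range is limited). The gripper opens to 85 mm and grips with 20 to 120 N. Pads are 22 mm wide; open, the fingers measure 114 mm over their backs; the gripper's body (76 mm by 85 mm) begins 54 mm behind the grasp point. The pads swing forward as they close: fully open they stand 13 mm farther back than shut.
Start: joints at [-1.183, 0.628, 0.038, 1.517, -0.027, 0.996, -0.02], TCP at [284.929, 584.237, 231.313] pointing down, gripper open.
Joint ranges: [-3.06, 3.06], [-0.37, 2.12], [-1.25, 1.32], [0.18, 2.47], [-1.1, 4.24], [0.23, 1.98], [-2.94, 2.94]. Speed limits (rad/s): [2.57, 2.57, 3.14, 3.14, 3.14, 3.14, 3.14].

### API

Orientations are given as [roll, pitch, yaw] about the fixed x, y, z axes, in that order (R = Rz(yaw) Ry(pitch) Rx(roll)).
In Python, from cell import read_state, get_image, finish_job gives the robot as it stands.
- The arm moves only by the tool send_rows, never from a script. Its argument "series" is a list of rows, each an object of numbers: "ax", "ay", "az": the turn, a rotation vector about the tool's x, y, z in rad; "dx", "dy", "dz": the shift along the tool's x, y, z in cm; "hand": the closure, from 0 (fully open) to 1 (shut). In form: [{"ax": .., "ay": .., "az": .., "dx": .., "dy": .., "dz": .., "hand": ..}, ...]. A call has 1 to 10 rows; each row is the pose to reach, as a shift and turn from the pose commanded when the call began, along the tool's axes at that moment; what a row does not reach only later rows make up. A row lasts 1/10 s, in which the tool goes at most 50 mm and 8.59 degrees, less where a joint would pass 70% of its speed; a pose out of reach is approached as far as the arm can. A call with a gripper value outside its range is refused whole. The fingers move at their own pace and stop on an object; the grip force is fixed at half the most. Time passes only in rows, so rows that repeat a pose let the fingers close. It gives the time, the measured TCP pose, the force, the opening and the grip force at its end, in the units of the state.
- read_state(): the state, without advancing time (a new reading comes with each control period).
- get_image(name): name is "side" or "top"; returns a dict with "pixels" (400x640x3 uint8, red, green, blue), "mtx" (3x3 intrinsics, pixels), "k1" (the pictures are not rectified: a ray, as slopes to the right and down, at radius r is drawn at 1 + k1 r^2 times it, then the intrinsics apply), "R" (3x3) and "t" (3): a world point X has camera coordinates R X + t. Camera axes: x right, y down, z forward; pixel columns grow to the right and rows downward; lengths in mm; the calibration is good to about 2 mm. A picture is of the moment at which its call begins. There is no depth.
- finish_job(): hands the job in; it is judged then, once.
The state is a dict: "clock": time; "qpos": joint angles; "qd": joint speeds; "tau": joint torques, N m; "eef_pos": TCP position; "tool_rot": TCP orientation; "force": force on the tool from outside, world axes, zero at the start; "torque": the same for the moment, N m; "width": finger opening in mm; "gripper_force": force on a finger pad.
Only numpy, scipy, OpenCV 4.12 (cv2) and the standard library are available. Lean on these libraries where they do the work, as an engineer would, in place of code of your own. Each camera call takes 0.05 s, during which the arm holds its last target. There are 200 camera calls.

### The job

The portion counter on the worktop has two wooden toothed thumbwheels, and the one extra-wide tooth on each is its mark: the left wheel shows the portions ordered, the right wheel those served, which lags one to three clicks behind. With a fingertip, gently flick the top edge of the right wheel away from the robot, click by click, until its wide tooth stands in line with the left wheel's wide tooth, and do not let it run past. Only push with the outside of the fingers: pinch and lift nothing, leave the left wheel at its setting, and do not shove the counter or disturb the things around it.

Things in the scene. Friction and masses are not known exactly. Their poses are not given: they have to be found in the camera images.
- counter: White plastic stand with two wooden wheels, loose, about 1.4 kg, rubber feet (slides at about 7 N). Base 110 (x) by 150 (y) by 12 mm. Origin: centre of its underside, on the worktop; x points away from the robot (yaw within 0.35 rad), y left, z up. Housing between the wheels 74 by 32 mm, top at 84 mm; outer cheeks at y = +-64 mm, 79 mm high. Higher up there are only wheel teeth (to 107 mm).
- counter_right_axle (a point): Centre of the right wheel: counter frame x = 0, y = -36, z = 62 mm; axes as the counter's. Flick: fingertip lowered to 32 mm above this point, its leading face 32 mm or more to the robot's side, then pushed along +x: it catches the near top tooth. Once the finger's leading face is past the axle the wheel snaps on by itself; stop it within 15 mm past the axle and lift off.
- served (a joint): Angle of the right wheel (rad) = angle of its wide tooth from straight up; grows as the wheel's top moves away from the robot. Six clicks 1.047 apart, at -1.571, -0.524, +0.524, +1.571, ...; it snaps into the nearest when let go, so at rest the top two teeth stand 30 degrees either side of upright. Starts at -1.571 or -0.524. End stop at -1.9. About 2 N at a tooth tip turns it.
- ordered (a joint): Angle of the left wheel, the one to be matched, measured likewise; stands at +0.524 or +1.571 and clicks four times as stiffly. The wheels look alike: a 62 mm disc with six radial teeth, 90 mm over the teeth; a tooth is 7 mm thick, stands 14 mm out of the disc and is 14 mm wide along the axle, but the mark tooth 30 mm. The left wheel's centre: counter frame y = +36, z = 62 mm.
- served_mark (a point): Outer end of the right wheel's wide tooth (the mark), in its middle plane, 45 mm from the axle; turns with the wheel: at joint 0 its z points up and x away from the robot.
- ordered_mark (a point): Outer end of the left wheel's wide tooth, in its middle plane, 45 mm from the axle; turns with that wheel.
- cream_pot: Bystander, small round cream pot with a screw lid, 58 mm wide, 50 mm high; stands loose to the left of the counter. Origin at its underside's centre.
- garlic: Bystander, garlic bulb, 60 mm; stands loose to the right of the counter. Origin at its underside's centre.
- spice_a: Bystander, spice jar with a red cap, 45 mm wide, 108 mm high; stands loose behind the counter. Origin at its underside's centre.
- mug: Bystander, striped mug with a handle, 86x120x90 mm; stands loose at the back. Origin at its underside's centre.
- table_fork: Bystander, steel table fork, 193 mm long; stands loose near the front edge of the worktop. Origin at its underside's centre.
- lemon: Bystander, lemon, 78x55x56 mm; stands loose at the back. Origin at its underside's centre.
- tea_light: Bystander, tea light in a thin metal cup, 38 mm wide, 15 mm high; stands loose at the back. Origin at its underside's centre.

How it is judged:
By the outcome, as a careful person would: the job done as asked, in the order asked, and still so for the second after the job is handed in, with the robot touching nothing.
It also fails if it takes over 48 s, if anything falls off the work surface, if the arm or the gripper's body presses on something with over 40 N, if the wrist force passes 120 N, or if a joint passes its speed limit or range.

## Working session

There is one attempt and no reset: what is moved stays moved. The work goes in short steps, Python scripts to look and compute and a tool call to move; the robot and the scene stay as the last step left them, time stands still between calls to the robot, and variables do not carry over. Pictures are saved under pics/ and viewed, at most 10 in all, crops included, and the job is handed in when it is done.

Besides the shell and the picture viewer there is one more tool, called after "Request:" as name(argument=value, ...), one argument or row to a line, values as JSON. send_rows: Moves the arm, as the interface text tells. Its arguments: {"type":"object","properties":{"series":{"type":"array","items":{"type":"object","properties":{"ax":{"type":"number"},"ay":{"type":"number"},"az":{"type":"number"},"dx":{"type":"number"},"dy":{"type":"number"},"dz":{"type":"number"},"hand":{"type":"number"}}}}},"required":["series"]}

```bash
mkdir -p pics; cat > h.py <<'E'
import numpy as np, cv2
from cell import read_state, get_image, finish_job
def save(name, fn, crop=None, scale=1):
    im=get_image(name); p=im["pixels"]
    if crop: p=p[crop[1]:crop[3],crop[0]:crop[2]]
    cv2.imwrite("pics/"+fn, cv2.resize(p[:,:,::-1],None,fx=scale,fy=scale,interpolation=cv2.INTER_CUBIC))
    return im
def proj(im,X):
    c=np.atleast_2d(X)@np.array(im["R"]).T+np.array(im["t"]); s=c[:,:2]/c[:,2:]
    s=s*(1+im["k1"]*(s**2).sum(1,keepdims=True)); K=np.array(im["mtx"])
    return s@K[:2,:2].T+K[:2,2]
def ray(im,uv):
    K=np.array(im["mtx"]); uv=np.atleast_2d(uv).astype(float)
    d=(uv-K[:2,2])@np.linalg.inv(K[:2,:2]).T; s=d.copy()
    for _ in range(20): s=d/(1+im["k1"]*(s**2).sum(1,keepdims=True))
    R=np.array(im["R"]); o=-R.T@np.array(im["t"])
    return o,np.c_[s,np.ones(len(s))]@R
def onz(im,uv,z):
    o,d=ray(im,uv); return o+d*((z-o[2])/d[:,2:])
E
python3 - <<'E'
from h import *
for n in("top","side"):
    im=save(n,n+"0.png"); o,_=ray(im,[320,200]); print(n,o.round(),np.array(im["R"]).round(2).tolist(),im["k1"],np.array(im["mtx"]).round().tolist())
s=read_state(); print(s)
E
```

```text
top [437. -78. 922.] [[0.01, -1.0, 0.0], [-0.99, -0.01, -0.17], [0.17, -0.0, -0.99]] -0.09524874746957909 [[399.0, 0.0, 317.0], [0.0, 399.0, 198.0], [0.0, 0.0, 1.0]]
side [1097.  260.  693.] [[-0.54, 0.84, 0.01], [0.59, 0.39, -0.71], [-0.6, -0.38, -0.71]] -0.062393374354798185 [[368.0, 0.0, 317.0], [0.0, 368.0, 205.0], [0.0, 0.0, 1.0]]
{'clock': 0.1, 'qpos': array([-1.18281218,  0.62930803,  0.03842992,  1.51825584, -0.0270406 ,
        0.9963194 , -0.02000347]), 'qd': array([-0.00094076, -0.00234514, -0.00075723, -0.00267403,  0.0001047 ,
        0.00032391, -0.00049825]), 'tau': array([ 2.53740836e-03, -5.64530146e+01,  1.23026714e+00, -1.93969345e+01,
        1.12663832e-02,  5.47243064e-03, -2.29420387e-06]), 'eef_pos': array([284.64617825, 583.72964139, 230.44941451]), 'tool_rot': array([-3.13981889e+00, -2.19211548e-05,  2.68779520e+00]), 'force': array([-0.29167398,  1.69181821, -1.06667315]), 'torque': array([ 0.01930258,  0.00890885, -0.04194322]), 'gripper_force': 0.0, 'width': 85.39878676257844}
```

View pics/top0.png

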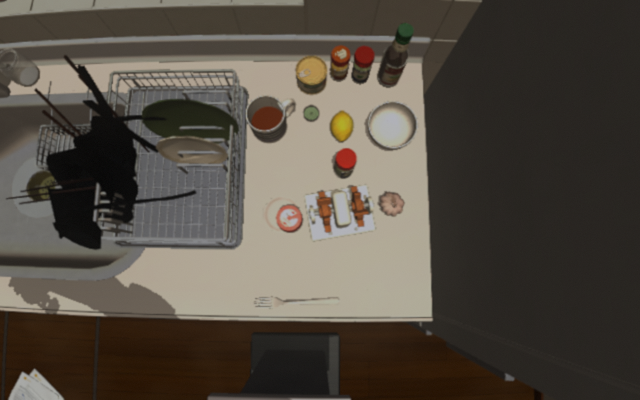

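View pics/side0.png

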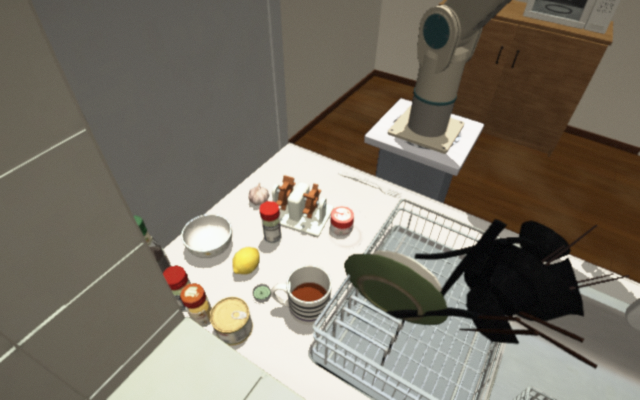

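The top view shows the counter at about (340,211), with the wheels at (325,211) and (360,206). The garlic is at (391,203), the pot at (290,217) and the red-capped jar at (346,160). I'll zoom in next.

```bash
python3 - <<'E'
from h import *
im=save("top","topz.png",(295,175,385,245),8)
im2=save("side","sidez.png",(260,160,345,240),7)
p=im["pixels"]; hsv=cv2.cvtColor(p,cv2.COLOR_RGB2HSV)
m=cv2.inRange(hsv,(3,110,50),(18,255,230)); m[:, :300]=0; m[:,385:]=0; m[:180]=0; m[245:]=0
n,l,st,c=cv2.connectedComponentsWithStats(m)
for i in range(1,n):
    if st[i,4]>8: print(st[i],c[i].round(1),onz(im,c[i],90).round(1))
E
```

```text
[351 186  18  40 337] [357.7 206.1] [[ 565.4 -166.7   90. ]]
[317 192  14  40 335] [324.5 209.4] [[557.9 -96.6  90. ]]
[300 213   2  13  21] [300.4 218.8] [[537.4 -46.2  90. ]]
```

View pics/topz.png

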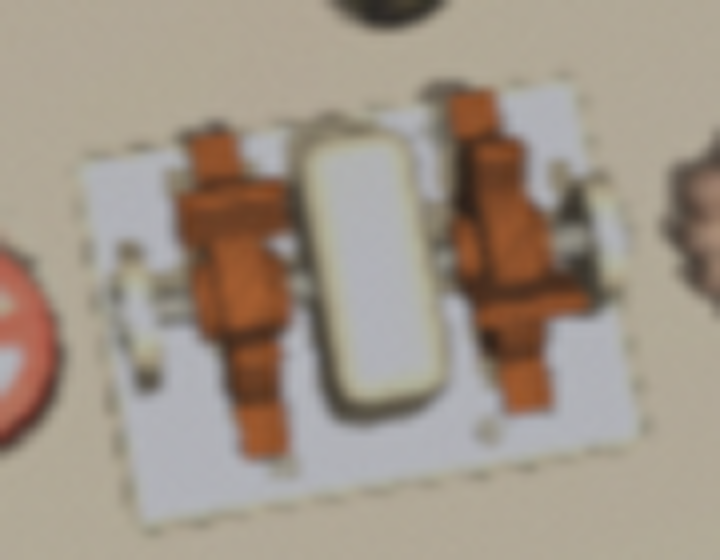

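View pics/sidez.png

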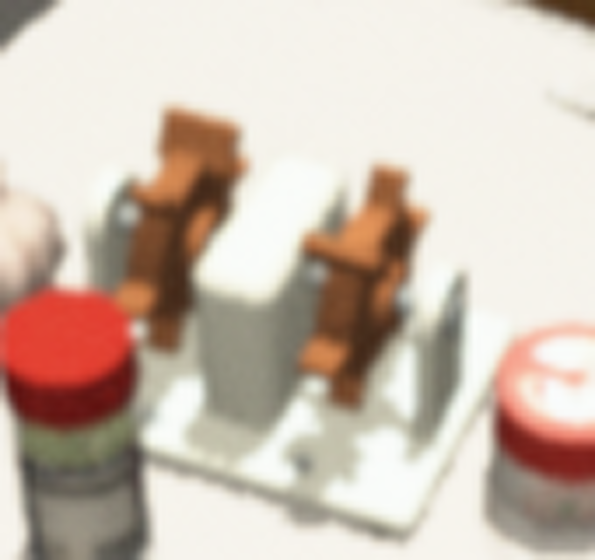

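```bash
cat > pose.py <<'E'
from h import *
im=get_image("top"); im2=get_image("side")
z=np.array([[85,155],[572,78],[645,430],[145,525]])/8+[295,175]-.44
P=onz(im,z,12)[:,:2]; print(P.round(1).tolist())   # FL, FR, NR, NL
print("sides",[np.linalg.norm(P[i]-P[(i+1)%4]).round(1) for i in range(4)])
c=P.mean(0); fx=(P[0]+P[1]-P[2]-P[3]); fy=(P[0]+P[3]-P[1]-P[2])
yaw=np.arctan2(fx[1],fx[0]); yaw2=np.arctan2(-fy[0],fy[1]); print(c.round(1),yaw,yaw2)
yaw=(110*yaw+150*yaw2)/260
ex=np.array([np.cos(yaw),np.sin(yaw),0]); ey=np.array([-ex[1],ex[0],0]); C=np.r_[c,0]
W=lambda x,y,zz: C+ex*x+ey*y+np.array([0,0,zz])
print("R axle",W(0,-36,62).round(1),"yaw",yaw)
# check against housing top, and tooth tips
for nm,I,(x0,y0,s) in(("top",im,(295,175,8)),("side",im2,(260,160,7))):
    q=lambda X:((proj(I,X)[0]+.44-[x0,y0])*s).round().astype(int).tolist()
    print(nm,"housing",q(W(0,0,84)),"L",[q(W(45*np.sin(a),36,62+45*np.cos(a))) for a in(-1.571,-.524,.524,1.571)],"R",[q(W(45*np.sin(a),-36,62+45*np.cos(a))) for a in(-1.571,-.524,.524,1.571)])
from scipy.spatial.transform import Rotation as Ro
s=read_state(); R=Ro.from_euler("xyz",s["tool_rot"]).as_matrix()
for nm,t in(("hover",np.r_[W(-60,-36,0)[:2],350]),):
    print(nm,t.round(1),"tool shift cm",(R.T@(t-s["eef_pos"])/10).round(2),"az",[-(yaw+k-s["tool_rot"][2]) for k in(0,np.pi)])
E
python3 pose.py
```

```text
[[604.9, -53.5], [629.0, -195.0], [526.4, -214.7], [498.2, -71.9]]
sides [np.float64(143.6), np.float64(104.5), np.float64(145.5), np.float64(108.3)]
[ 564.6 -133.8] 0.180419302238607 0.18211681853970704
R axle [ 571.1 -169.2   62. ] yaw 0.18139863856616473
top housing [379, 258] L [[273, 455], [262, 356], [232, 187], [215, 132]] R [[535, 409], [535, 309], [503, 141], [473, 88]]
side housing [272, 215] L [[415, 208], [392, 166], [340, 248], [315, 374]] R [[235, 157], [204, 114], [147, 192], [125, 316]]
hover [ 512.1 -180.   350. ] tool shift cm [-53.92 -58.72 -11.86] az [np.float64(2.5063979703678343), np.float64(-0.6351946832219588)]
```

The pose fits both views. The served mark stands at −0.524 (near top) and the ordered mark at +0.524 (far top), so it needs exactly one click. I'll go over high with the hand shut.

Request:
send_rows(
  series=[
    {"dz":-5,"hand":1},
    {"dz":-10,"hand":1},
    {"dz":-12,"dx":-3,"dy":-3.3,"hand":1},
    {"dz":-12,"dx":-6.4,"dy":-7,"hand":1},
    {"dz":-12,"dx":-9.8,"dy":-10.7,"hand":1},
    {"dz":-12,"dx":-13.2,"dy":-14.4,"hand":1},
    {"dz":-12,"dx":-16.6,"dy":-18.1,"hand":1},
    {"dz":-12,"dx":-20,"dy":-21.8,"hand":1},
    {"dz":-12,"dx":-23.4,"dy":-25.5,"hand":1},
    {"dz":-12,"dx":-26.8,"dy":-29.2,"hand":1},
  ],
)

```text
invalid input at $.series[0]: expected keys ax, ay, az, dx, dy, dz, hand
```

Request:
send_rows(
  series=[
    {"dx":-3.4,"dy":-3.7,"az":-0.08,"hand":1},
    {"dx":-6.8,"dy":-7.4,"az":-0.16,"hand":1},
    {"dx":-10.2,"dy":-11.1,"az":-0.24,"hand":1},
    {"dx":-13.6,"dy":-14.8,"az":-0.32,"hand":1},
    {"dx":-17,"dy":-18.5,"az":-0.4,"hand":1},
    {"dx":-20.4,"dy":-22.2,"az":-0.48,"hand":1},
    {"dx":-23.8,"dy":-25.9,"az":-0.56,"hand":1},
    {"dx":-27.1,"dy":-29.5,"az":-0.635,"hand":1},
    {"dx":-27.1,"dy":-29.5,"az":-0.635,"hand":1},
    {"dx":-27.1,"dy":-29.5,"az":-0.635,"hand":1},
  ],
)

```text
invalid input at $.series[0]: expected keys ax, ay, az, dx, dy, dz, hand
```

Request:
send_rows(
  series=[
    {"ax":0,"ay":0,"az":0,"dx":0,"dy":0,"dz":-5,"hand":1},
    {"ax":0,"ay":0,"az":0,"dx":0,"dy":0,"dz":-10,"hand":1},
    {"ax":0,"ay":0,"az":0,"dx":-3,"dy":-3.3,"dz":-12,"hand":1},
    {"ax":0,"ay":0,"az":0,"dx":-6.4,"dy":-7,"dz":-12,"hand":1},
    {"ax":0,"ay":0,"az":0,"dx":-9.8,"dy":-10.7,"dz":-12,"hand":1},
    {"ax":0,"ay":0,"az":0,"dx":-13.2,"dy":-14.4,"dz":-12,"hand":1},
    {"ax":0,"ay":0,"az":0,"dx":-16.6,"dy":-18.1,"dz":-12,"hand":1},
    {"ax":0,"ay":0,"az":0,"dx":-20,"dy":-21.8,"dz":-12,"hand":1},
    {"ax":0,"ay":0,"az":0,"dx":-23.4,"dy":-25.5,"dz":-12,"hand":1},
    {"ax":0,"ay":0,"az":0,"dx":-26.8,"dy":-29.2,"dz":-12,"hand":1},
  ],
)

```text
clock: 1.3
eef_pos: [397.5, 204.0, 351.6]
tool_rot: [3.141, 0.0, 2.688]
force: [0.5, 0.1, 0.5]
width: 0.1
gripper_force: 0.0
```

Request:
send_rows(
  series=[
    {"ax":0,"ay":0,"az":-0.08,"dx":-3.4,"dy":-3.7,"dz":0,"hand":1},
    {"ax":0,"ay":0,"az":-0.16,"dx":-6.8,"dy":-7.4,"dz":0,"hand":1},
    {"ax":0,"ay":0,"az":-0.24,"dx":-10.2,"dy":-11.1,"dz":0,"hand":1},
    {"ax":0,"ay":0,"az":-0.32,"dx":-13.6,"dy":-14.8,"dz":0,"hand":1},
    {"ax":0,"ay":0,"az":-0.4,"dx":-17,"dy":-18.5,"dz":0,"hand":1},
    {"ax":0,"ay":0,"az":-0.48,"dx":-20.4,"dy":-22.2,"dz":0,"hand":1},
    {"ax":0,"ay":0,"az":-0.56,"dx":-23.8,"dy":-25.9,"dz":0,"hand":1},
    {"ax":0,"ay":0,"az":-0.635,"dx":-27.1,"dy":-29.5,"dz":0,"hand":1},
    {"ax":0,"ay":0,"az":-0.635,"dx":-27.1,"dy":-29.5,"dz":0,"hand":1},
    {"ax":0,"ay":0,"az":-0.635,"dx":-27.1,"dy":-29.5,"dz":0,"hand":1},
  ],
)

```text
clock: 2.3
eef_pos: [511.2, -179.2, 350.9]
tool_rot: [3.141, -0.001, -2.964]
force: [0.4, 0.9, -0.9]
width: -0.2
gripper_force: 0.0
```

Request:
send_rows(
  series=[
    {"ax":0,"ay":0,"az":0,"dx":0,"dy":0,"dz":4,"hand":1},
    {"ax":0,"ay":0,"az":0,"dx":0,"dy":0,"dz":8,"hand":1},
    {"ax":0,"ay":0,"az":0,"dx":0,"dy":0,"dz":12,"hand":1},
    {"ax":0,"ay":0,"az":0,"dx":0,"dy":0,"dz":16,"hand":1},
    {"ax":0,"ay":0,"az":0,"dx":0,"dy":0,"dz":20,"hand":1},
    {"ax":0,"ay":0,"az":0,"dx":0,"dy":0,"dz":23,"hand":1},
    {"ax":0,"ay":0,"az":0,"dx":0,"dy":0,"dz":24.5,"hand":1},
    {"ax":0,"ay":0,"az":0,"dx":0,"dy":0,"dz":25.6,"hand":1},
    {"ax":0,"ay":0,"az":0,"dx":0,"dy":0,"dz":25.6,"hand":1},
    {"ax":0,"ay":0,"az":0,"dx":0,"dy":0,"dz":25.6,"hand":1},
  ],
)

```text
clock: 3.3
eef_pos: [512.1, -177.3, 96.0]
tool_rot: [-3.141, 0.001, -2.959]
force: [-0.3, 1.0, 0.6]
width: 0.1
gripper_force: 0.0
```

```bash
python3 - <<'E'
from h import *
im=save("side","side1.png",(250,130,350,230),6)
s=read_state();p=s["eef_pos"];print(p,s["tool_rot"],s["force"])
y=.1814;ex=np.array([np.cos(y),np.sin(y)]);ey=np.array([-ex[1],ex[0]])
d=p[:2]-[571.1,-169.2];print("rel axle",d@ex,d@ey,p[2]-62)
print((proj(im,p)[0]-[250,130])*6)
E
```

```text
[ 512.35670693 -177.67343756   96.34119491] [-3.14095534e+00  1.72899030e-03 -2.95974351e+00] [ 0.13744139 -0.16218699  0.08250048]
rel axle -59.30810381624627 2.263282131386582 34.34119491083581
[274.67573027 232.33816674]
```

View pics/side1.png

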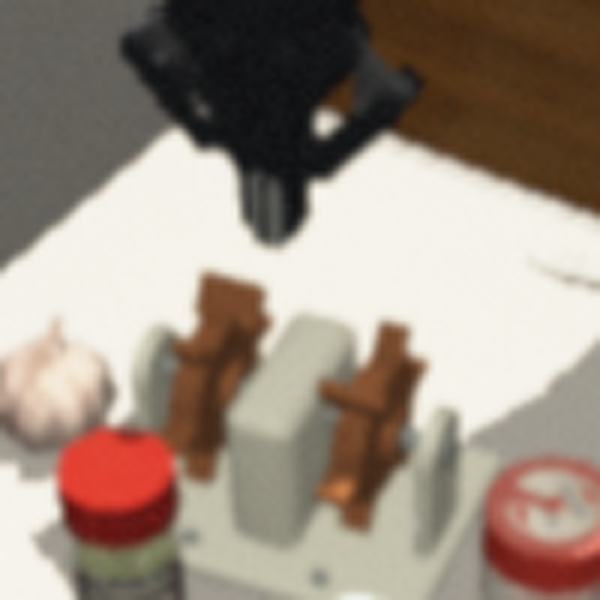

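The side view shows the shut fingertips at about (275,240), in front of the right wheel's wide tooth at (232,295). The TCP projects to (275,232), so they agree. I'll trim the height and lateral position, then push slowly.

Request:
send_rows(
  series=[
    {"ax":0,"ay":0,"az":0,"dx":0,"dy":-0.2,"dz":0.2,"hand":1},
    {"ax":0,"ay":0,"az":0,"dx":-0.5,"dy":-0.2,"dz":0.2,"hand":1},
    {"ax":0,"ay":0,"az":0,"dx":-1.0,"dy":-0.2,"dz":0.2,"hand":1},
    {"ax":0,"ay":0,"az":0,"dx":-1.5,"dy":-0.2,"dz":0.2,"hand":1},
    {"ax":0,"ay":0,"az":0,"dx":-2.0,"dy":-0.2,"dz":0.2,"hand":1},
    {"ax":0,"ay":0,"az":0,"dx":-2.3,"dy":-0.2,"dz":0.2,"hand":1},
    {"ax":0,"ay":0,"az":0,"dx":-2.6,"dy":-0.2,"dz":0.2,"hand":1},
    {"ax":0,"ay":0,"az":0,"dx":-2.9,"dy":-0.2,"dz":0.2,"hand":1},
    {"ax":0,"ay":0,"az":0,"dx":-3.2,"dy":-0.2,"dz":0.2,"hand":1},
    {"ax":0,"ay":0,"az":0,"dx":-3.5,"dy":-0.2,"dz":0.2,"hand":1},
  ],
)

```text
clock: 4.35
eef_pos: [545.8, -173.8, 93.2]
tool_rot: [3.141, -0.001, -2.961]
force: [-3.6, 0.2, 2.4]
width: -0.2
gripper_force: 1.6
```

```bash
cat > rel.py <<'E'
from h import *
s=read_state();p=s["eef_pos"]
y=.1814;ex=np.array([np.cos(y),np.sin(y)]);ey=np.array([-ex[1],ex[0]])
d=p[:2]-[571.1,-169.2];print("rel axle",d@ex,d@ey,p[2]-62,s["force"],s["tool_rot"])
E
python3 rel.py; python3 -c "
from h import *
save('side','side2.png',(250,130,350,230),6)"
```

```text
rel axle -25.752377456322865 0.03436854032550838 31.248283688411234 [-3.58241677  0.21288985  2.39836227] [ 3.14130614e+00 -1.20991984e-03 -2.96093955e+00]
```

View pics/side2.png

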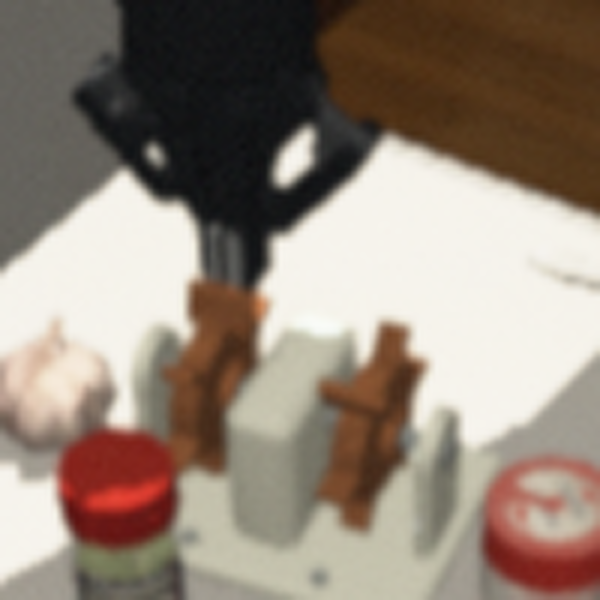

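The fingertip is behind the wide tooth at about (222,290). The wheel has started to turn at 3.6 N and the counter has not moved, so I'll continue.

Request:
send_rows(
  series=[
    {"ax":0,"ay":0,"az":0,"dx":-0.2,"dy":0,"dz":0,"hand":1},
    {"ax":0,"ay":0,"az":0,"dx":-0.4,"dy":0,"dz":0,"hand":1},
    {"ax":0,"ay":0,"az":0,"dx":-0.6,"dy":0,"dz":0,"hand":1},
    {"ax":0,"ay":0,"az":0,"dx":-0.8,"dy":0,"dz":0,"hand":1},
    {"ax":0,"ay":0,"az":0,"dx":-1.0,"dy":0,"dz":0,"hand":1},
    {"ax":0,"ay":0,"az":0,"dx":-1.2,"dy":0,"dz":0,"hand":1},
    {"ax":0,"ay":0,"az":0,"dx":-1.4,"dy":0,"dz":0,"hand":1},
    {"ax":0,"ay":0,"az":0,"dx":-1.6,"dy":0,"dz":0,"hand":1},
    {"ax":0,"ay":0,"az":0,"dx":-1.7,"dy":0,"dz":0,"hand":1},
    {"ax":0,"ay":0,"az":0,"dx":-1.7,"dy":0,"dz":0,"hand":1},
  ],
)

```text
clock: 5.4
eef_pos: [563.8, -170.4, 93.4]
tool_rot: [-3.141, 0.001, -2.96]
force: [1.3, 0.4, -0.6]
width: -0.1
gripper_force: 0.5
```

```bash
python3 rel.py; python3 -c "
from h import *
save('side','side3.png',(250,130,350,230),6)"
```

```text
rel axle -7.409137256336418 0.15199807753444142 31.42493834258633 [ 1.29214016  0.42579497 -0.60777333] [-3.14133629e+00  1.15742366e-03 -2.96003639e+00]
```

View pics/side3.png

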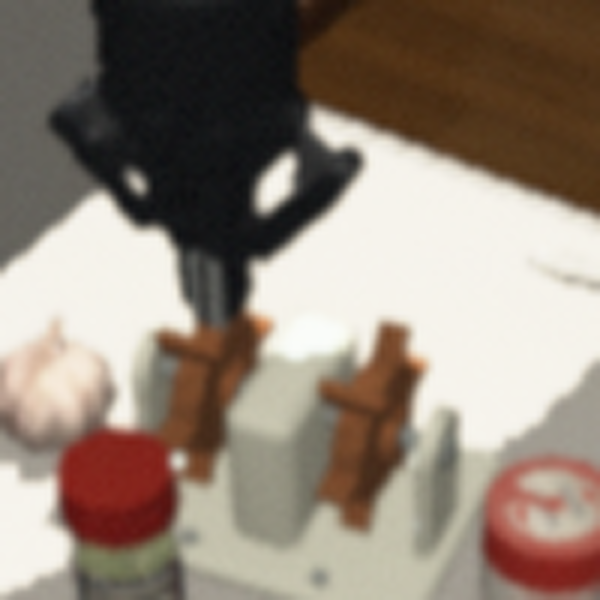

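The wide tooth has snapped to the far top at (190,345), the same as the left wheel's at (345,392). The slight forward force suggests the next tooth is resting on the finger's back, so I'll centre the finger between the teeth and lift off.

Request:
send_rows(
  series=[
    {"ax":0,"ay":0,"az":0,"dx":-0.3,"dy":0,"dz":0,"hand":1},
    {"ax":0,"ay":0,"az":0,"dx":-0.6,"dy":0,"dz":0,"hand":1},
    {"ax":0,"ay":0,"az":0,"dx":-0.6,"dy":0,"dz":0,"hand":1},
    {"ax":0,"ay":0,"az":0,"dx":-0.6,"dy":0,"dz":0,"hand":1},
    {"ax":0,"ay":0,"az":0,"dx":-0.6,"dy":0,"dz":-0.5,"hand":1},
    {"ax":0,"ay":0,"az":0,"dx":-0.6,"dy":0,"dz":-1.0,"hand":1},
    {"ax":0,"ay":0,"az":0,"dx":-0.6,"dy":0,"dz":-2,"hand":1},
    {"ax":0,"ay":0,"az":0,"dx":-0.6,"dy":0,"dz":-5,"hand":1},
    {"ax":0,"ay":0,"az":0,"dx":-0.6,"dy":0,"dz":-9,"hand":1},
    {"ax":0,"ay":0,"az":0,"dx":-0.6,"dy":0,"dz":-13,"hand":1},
  ],
)

```text
clock: 6.45
eef_pos: [568.6, -169.5, 225.2]
tool_rot: [3.142, -0.0, -2.961]
force: [-0.1, -1.2, -0.8]
width: 0.1
gripper_force: 0.0
```

Request:
send_rows(
  series=[
    {"ax":0,"ay":0,"az":0,"dx":4,"dy":0,"dz":-3,"hand":1},
    {"ax":0,"ay":0,"az":0,"dx":8,"dy":0,"dz":-5,"hand":1},
    {"ax":0,"ay":0,"az":0,"dx":11,"dy":0,"dz":-5,"hand":1},
    {"ax":0,"ay":0,"az":0,"dx":12,"dy":0,"dz":-5,"hand":1},
    {"ax":0,"ay":0,"az":0,"dx":12,"dy":0,"dz":-5,"hand":1},
  ],
)

```text
clock: 6.95
eef_pos: [450.0, -191.4, 274.2]
tool_rot: [-3.141, 0.001, -2.962]
force: [1.1, -0.0, -1.2]
width: -0.0
gripper_force: 0.0
```

```bash
python3 rel.py; python3 -c "
from h import *
save('side','side4.png',(230,130,350,230),6)
save('top','top4.png',(270,140,410,250),5)"
```

```text
rel axle -123.08623318841944 -0.04086248245384714 212.19250322842197 [ 1.06836031 -0.01524343 -1.19630149] [-3.14149568e+00  1.05634557e-03 -2.96211796e+00]
```

View pics/side4.png

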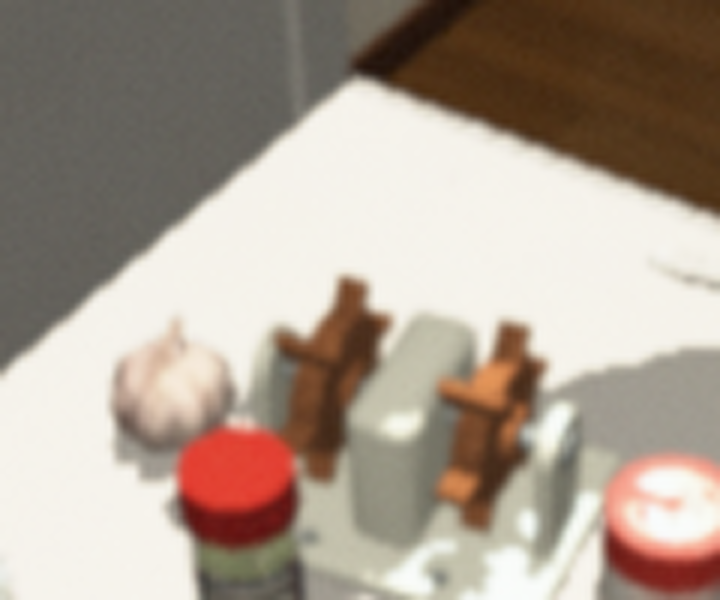

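View pics/top4.png

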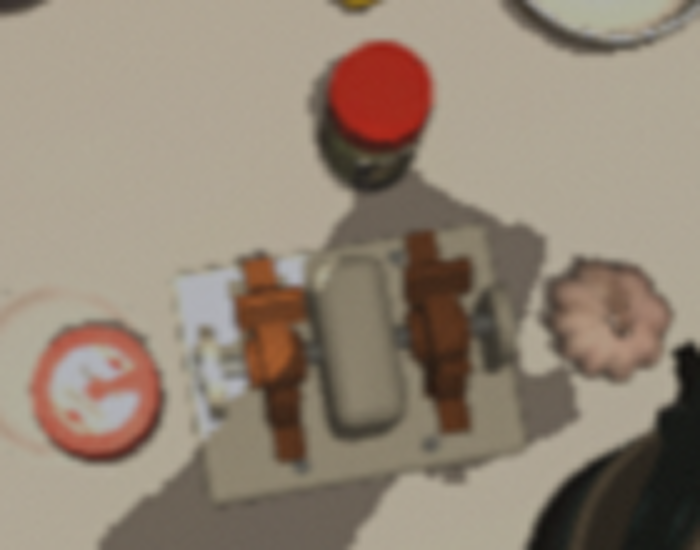

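Both wide teeth now stand at the far top, at (270,305) and (440,278) in the top view. The counter and its neighbours have not moved and the arm is clear, so I'm handing the job in.

```bash
python3 -c "
from h import *
print(finish_job())"
```

```text
the job is handed in; nothing more can be done
None
```

I moved the right wheel one click, so its wide tooth now stands in line with the left wheel's at +0.524; nothing else visibly moved, and the job is handed in with the arm clear at about 7 s on the clock.

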